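# Rock the angle gauge to its set index and hold

### The arm

A 7-joint arm with a two-finger parallel gripper is mounted at the origin on a cart in front of the work surface, level with it; the furniture and walls round the work are solid. World frame = base frame: x ahead of the robot, y to its left, z up, the work surface at z = 0. Lengths are in m, angles in rad, forces in N, time in s.
With the tool pointing down it reaches from about 0.425 to 1.025 m from the base axis. Payload 9.4 kg.
Tool frame: the origin (TCP) lies on the centre line of the jaws, within the pads' length; the fingertips stand 19 mm ahead of it and the grasp point (between the pads) is the TCP; z points along the fingers, y is the direction in which the jaws open and shut (so a half turn about z gives the same grasp; the last joint's range is limited). The gripper opens to 85 mm and grips with 20 to 120 N. Pads are 22 mm wide; open, the fingers measure 114 mm over their backs; the gripper's body (76 mm by 85 mm) begins 54 mm behind the grasp point. The pads swing forward as they close: fully open they stand 13 mm farther back than shut.
Start: joints at [1.195, 0.599, -0.003, 1.599, 0.002, 0.943, -0.08], TCP at [0.213, -0.693, 0.25] pointing down, gripper open.
Joint ranges: [-2.57, 2.57], [-0.35, 1.97], [-1.29, 1.29], [0.11, 2.56], [-1.05, 4.19], [0.11, 1.86], [-2.63, 2.63]. Speed limits (rad/s): [2.22, 2.22, 3.01, 3.01, 3.14, 3.14, 3.14].

### API

Orientations are given as a rotation vector (axis times angle).
In Python, from plant import observe, viewer, r gives the robot as it stands.
- The arm moves only by the shell command python3 -m jog 'ROWS' [OPENING] [FORCE]. ROWS is a JSON object of lists of equal length, an entry for each row: "dp": the shift along the world's x, y, z each as a share of 0.5 m, from -1 to 1, a list of three; "yaw": the turn about the world's z as a share of 90 degrees, from -1 to 1. A call has 1 to 5 rows; each row is the pose to reach, as a shift and turn from the pose measured when the call began; what a row does not reach only later rows make up. A row lasts 1/10 s, in which the tool goes at most 50 mm and 8.59 degrees, less where a joint would pass 70% of its speed; a pose out of reach is approached as far as the arm can. A call with a number of a shift or a turn outside -1 to 1 is refused whole. A call with a gripper value outside its range is refused whole. OPENING is the opening, from -1 (shut) to 1 (fully open), so that 0 is half open, set as the call begins (- or left out, the last holds). The fingers move at their own pace and stop on an object; FORCE is the grip in N (left out, the last holds). Time passes only in rows, so rows that repeat a pose let the fingers close. It gives the time, the measured TCP pose, the force and the opening at its end, in the units of the state.
- observe(): the state, without advancing time (a new reading comes with each control period).
- viewer.get_image(name): name is "scene" or "top"; returns a dict with "image" (480x640x3 uint8, red, green, blue), "fov_y" (degrees; the focal length in pixels is half the picture's height over the tangent of half this angle, whatever the lens; pixels are square), "cx", "cy" (the principal point, pixels), "k1" (the pictures are not rectified: a ray, as slopes to the right and down, at radius r is drawn at 1 + k1 r^2 times it, then the intrinsics apply), "world_from_camera" (4x4, takes a point from camera to world coordinates). Camera axes: x right, y down, z forward; pixel columns grow to the right and rows downward; lengths in m; the calibration is good to about 2 mm. A picture is of the moment at which its call begins. There is no depth.
- r.finish_job(): hands the job in, once; it reports no verdict.
The state is a dict: "clock": time; "joint_positions": joint angles; "joint_vel": joint speeds; "effort": joint torques, N m; "tcp_pos": TCP position; "eef_rot": TCP orientation; "ft_force": force on the tool from outside, world axes, zero at the start; "wrist_torque": the same for the moment, N m; "grip_width": finger opening in m.
Only numpy, scipy, OpenCV 4.12 (cv2) and the standard library are available. Lean on these libraries where they do the work, as an engineer would, in place of code of your own. Each camera call takes 0.05 s, during which the arm holds its last target. There are 200 camera calls.

### The job

Take the angle gauge by the grip bar on its top and seat the groove under its foot, upright and dial towards you, on the round bar of the stepped stud block, at about the middle of the bar. Then, keeping it lightly pressed down on the bar, rock it sideways until its free-swinging pointer comes to rest at the small index tab on the rim of the dial, and finish still gripping it there, steady, so that the reading can be taken. Leave the two beakers and the tape roll where they stand.

Things in the scene. Friction and masses are not known exactly. Their poses are not given: they have to be found in the camera images.
- angle_gauge: loose pendulum angle gauge, about 0.4 kg, aluminium: a plate 16 mm thick (its x), 92 mm wide (y) on a foot 40 (x) x 92 (y) x 20 mm, with a round white dial (104 mm across, centre 80 mm above the underside, standing 9 mm off the front of the plate) and a grip bar on top; 172 mm high in all. Origin: centre of the underside of the foot; the dial faces its -x, z up. It starts standing upright on the worktop, dial roughly towards the robot
- grip_bar (a point): centre of the straight black grip bar along the top edge of the gauge (bar 20 mm thick in x, 60 mm long in y, from 134 to 172 mm above the underside); this point is 154 mm above the underside; axes are those of the gauge. To be gripped across its 20 mm, fingers on the dial side and the back
- groove (a point): point in the V groove under the foot of the gauge where the axis of the bar lies when seated (0.7 mm above the underside, 153.3 mm straight below grip_bar); the groove runs along the gauge's x through the middle of the foot, 90 degree V, 24 mm wide at the mouth and 12 mm deep. Axes are those of the gauge
- stud_block: steel stud block fixed to the worktop, 60 (x) x 56 (y) mm, with an uneven stepped top (22 mm high on its +y side, 36 mm on its -y side) and a round horizontal bar standing up from it on a thin web. Origin: centre of the underside, x along the bar
- bar_mid (a point): middle of the axis of the round bar on the stud block, 56 mm above the worktop; bar 16 mm in diameter, 64 mm long, along this frame's x; y to the left, z up. Nothing on the block touches the gauge while it is rocked up to 0.5 rad either way about this axis
- pointer (a joint): angle of the weighted pointer in the gauge, rad. The pointer hangs from the dial centre, needle 40 mm long, and swings freely, settling in about 2 s. 0 = towards the middle of the foot; positive = towards the gauge's +y (left as seen from the robot). While the gauge is upright it reads 0, and when the top of the gauge leans to the left (+y) by an angle it settles at that positive angle
- index (a joint): angle of the index tab (small black block 5 mm wide at the rim of the dial, about 44 mm from the dial centre) in the gauge, same zero and sense as joint pointer, rad; already set, between 0.16 and 0.38, stiff
- pointer_tip (a point): tip of the pointer, 40 mm from the dial centre; its z axis points from the tip to the dial centre
- index_tab (a point): the index tab, point 43 mm from the dial centre; its z axis points from the tab to the dial centre
- beaker_100: bystander: glass beaker, 50 mm across, 68 mm high; origin at the centre of its underside
- beaker_50: bystander: small glass beaker, 44 mm across, 58 mm high; origin at the centre of its underside
- tape_roll: bystander: roll of tape lying flat, 62 mm across, 19 mm high; origin at the centre of its underside
There are look-alikes about, which are no part of the job. There is more than one size of the angle_gauge; the job needs the middle-sized.

How it is judged:
By the outcome, as a careful person would: the job done as asked, in the order asked, and still so for the second after the job is handed in, while the arm keeps its last pose, push and grip.
It also fails if it takes over 40 s, if anything falls off the work surface, if the arm or the gripper's body presses on something with over 40 N, if the wrist force passes 120 N, or if a joint passes its speed limit or range.

## Working session

There is one attempt and no reset: what is moved stays moved. The work goes in short steps, Python scripts to look and compute and a shell command to move; the robot and the scene stay as the last step left them, time stands still between calls to the robot, and variables do not carry over. Pictures are saved under pics/ and viewed, about 8 in all and at most 12, crops included, and the job is handed in when it is done.

```bash
ls; mkdir -p pics; cat > h.py <<'E'
import numpy as np, cv2
from plant import observe, viewer, r
def shot(name, save=None):
    d=viewer.get_image(name)
    if save: cv2.imwrite('pics/'+save+'.png', d['image'][:,:,::-1])
    return d
def K(d):
    f=240/np.tan(np.radians(d['fov_y'])/2)
    return np.array([[f,0,d['cx']],[0,f,d['cy']],[0,0,1.]])
def proj(d,P):
    T=np.linalg.inv(np.array(d['world_from_camera'])); P=np.atleast_2d(P)
    p=(T[:3,:3]@P.T).T+T[:3,3]; s=p[:,:2]/p[:,2:]; s=s*(1+d['k1']*(s**2).sum(1,keepdims=True))
    k=K(d); return s*k[0,0]+k[:2,2]
def ray(d,uv):
    uv=np.atleast_2d(np.float64(uv)); k=K(d); q=(uv-k[:2,2])/k[0,0]; s=q.copy()
    for _ in range(20): s=q/(1+d['k1']*(s**2).sum(1,keepdims=True))
    T=np.array(d['world_from_camera']); v=np.c_[s,np.ones(len(s))]@T[:3,:3].T
    return T[:3,3],v
def onz(d,uv,z):
    o,v=ray(d,uv); return o+v*((z-o[2])/v[:,2:])
E
python3 - <<'E'
from h import *
np.set_printoptions(precision=4,suppress=True)
for n in('scene','top'):
    d=shot(n,n+'0'); print(n,d['fov_y'],d['cx'],d['cy'],d['k1']);print(np.array(d['world_from_camera']))
print(observe())
E
```

```text
pics
scene 57.85905002433349 321.9390416410877 234.8375951790009 -0.002666943030685883
[[-0.4748 -0.6804  0.5581  0.0493]
 [-0.8801  0.3701 -0.2976  0.0394]
 [-0.0041 -0.6325 -0.7746  0.7705]
 [ 0.      0.      0.      1.    ]]
top 43.37066453201826 325.52159151378817 236.60768893411867 -0.13274492693399564
[[ 0.023  -0.993   0.1156  0.3535]
 [-0.9997 -0.022   0.0099 -0.2053]
 [-0.0073 -0.1158 -0.9932  1.3986]
 [ 0.      0.      0.      1.    ]]
{'clock': 0.1, 'joint_positions': array([ 1.1953,  0.6001, -0.0025,  1.6   ,  0.0018,  0.9429, -0.0798]), 'joint_vel': array([-0.0002, -0.0015,  0.0019, -0.0015, -0.0005,  0.0031, -0.0008]), 'effort': array([  0.0058, -77.7991,   1.571 , -25.8622,   0.0128,   0.0055,
         0.0001]), 'tcp_pos': array([ 0.2133, -0.6925,  0.2495]), 'eef_rot': array([-3.1053, -0.4675,  0.0005]), 'ft_force': array([ 0.5357,  0.7439, -0.2362]), 'wrist_torque': array([0.0293, 0.0186, 0.0149]), 'grip_width': 0.08507216448281019}
```

View pics/scene0.png

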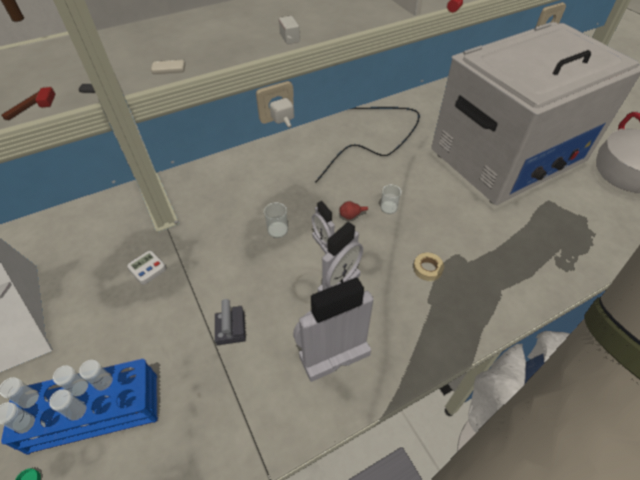

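View pics/top0.png

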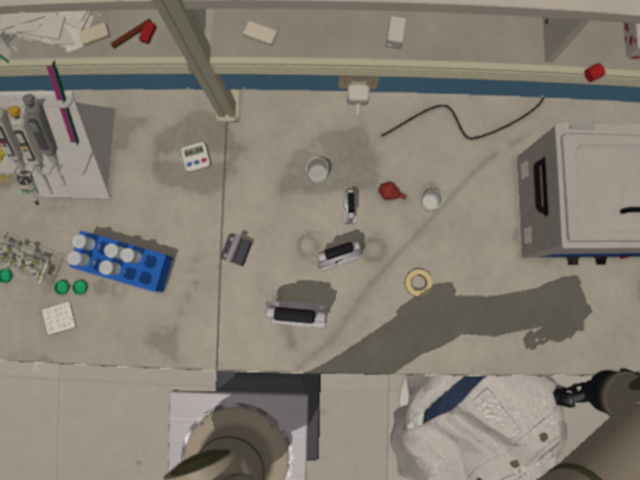

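```bash
python3 - <<'E'
from h import *
np.set_printoptions(precision=4,suppress=True)
d=shot('scene'); t=shot('top')
a=cv2.resize(d['image'][190:390,200:450],None,fx=3,fy=3,interpolation=2)
b=cv2.resize(t['image'][170:345,215:385],None,fx=3.4,fy=3.4,interpolation=2)
cv2.imwrite('pics/c1.png',a[:,:,::-1]);cv2.imwrite('pics/c2.png',b[:,:,::-1])
# dark bars in top
for n,dd,roi in(('top',t,(180,340,260,385)),('scene',d,(190,390,290,390))):
    im=dd['image'];g=im.max(2);m=np.zeros_like(g);r0,r1,c0,c1=roi
    m[r0:r1,c0:c1]=(g[r0:r1,c0:c1]<45)*255
    for c in cv2.findContours(m,0,1)[0]:
        if cv2.contourArea(c)>25: 
            R=cv2.minAreaRect(c);print(n,R,onz(dd,R[0],.154)[0])
            bx=onz(dd,cv2.boxPoints(R),.172);print('  sides',np.linalg.norm(bx[0]-bx[1]),np.linalg.norm(bx[1]-bx[2]))
print(onz(t,[237,248],.056), onz(t,[[318,165],[430,197],[418,281],[390,190]],0.03))
E
```

```text
top ((294.42071533203125, 314.45172119140625), (39.280513763427734, 11.626367568969727), 4.763641834259033) [ 0.3363 -0.1328  0.154 ]
  sides 0.02343927422949966 0.07958954835935654
top ((338.7000427246094, 250.10003662109375), (8.854375839233398, 27.195587158203125), 71.56504821777344) [ 0.4709 -0.2208  0.154 ]
  sides 0.055598596622860236 0.018146729220817823
top ((351.0, 202.0), (4.0, 18.0), 0.0) [ 0.5725 -0.2445  0.154 ]
  sides 0.03763034837147337 0.008261174037419576
scene ((336.8190002441406, 298.5776062011719), (29.018726348876953, 55.41132354736328), 66.80140686035156) [ 0.3634 -0.1549  0.154 ]
  sides 0.09318459919459596 0.053079355130796035
scene ((340.8132019042969, 238.2962188720703), (15.295947074890137, 34.584815979003906), 47.48955154418945) [ 0.47   -0.2238  0.154 ]
  sides 0.07135492211013936 0.03195887788521679
scene ((324.1475524902344, 211.37701416015625), (19.461605072021484, 8.194360733032227), 50.19443130493164) [ 0.5427 -0.2287  0.154 ]
  sides 0.017974613356001114 0.04449742534980035
[[0.4797 0.0061 0.056 ]] [[ 0.6797 -0.1704  0.03  ]
 [ 0.6102 -0.4307  0.03  ]
 [ 0.4161 -0.4039  0.03  ]
 [ 0.6244 -0.3379  0.03  ]]
```

View pics/c1.png

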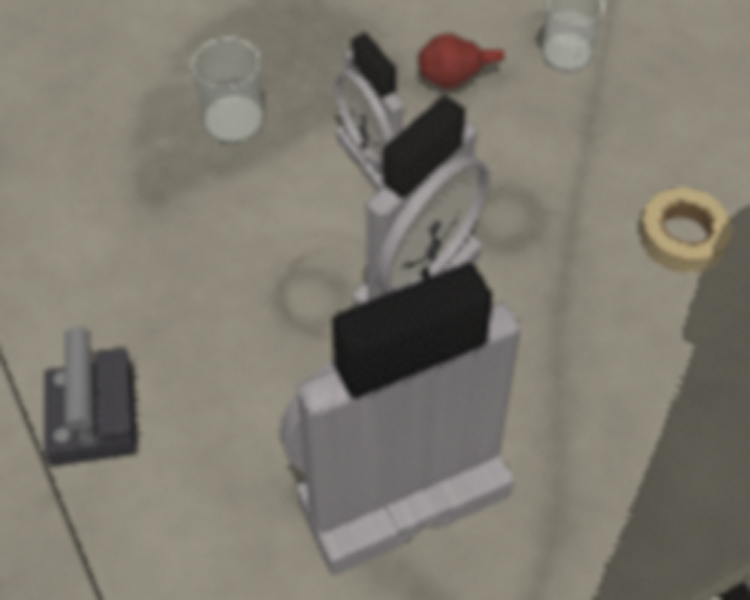

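View pics/c2.png

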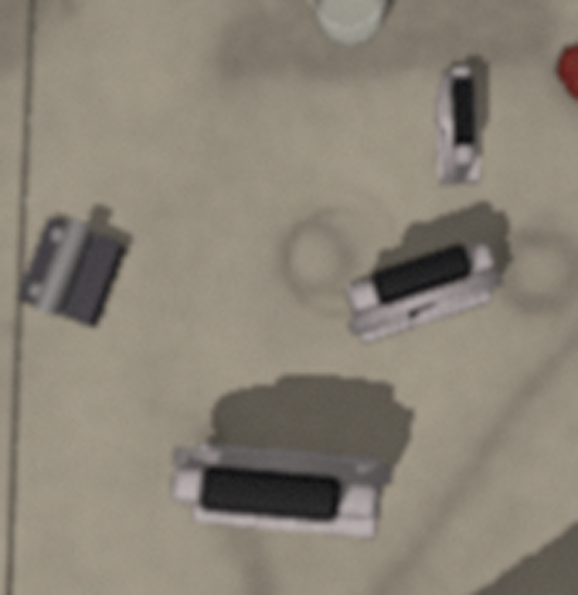

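The three gauges in the top view are large (296,315), middle (339,250) and small (351,202). The one at (339,250) has a bar of about 56x18 mm against 80 mm and 38 mm for the others, so it is the middle one. The stud block is at (237,248) and its bar slopes up and to the right. Next I refine the yaw angles and the bar position.

```bash
cat > m.py <<'E'
from h import *
np.set_printoptions(precision=4,suppress=True)
t=shot('top');s=shot('scene')
# gauge bar: weighted darkness, long axis
g=t['image'].max(2).astype(float)
m=np.zeros_like(g);m[236:266,318:362]=g[236:266,318:362]<55
v,u=np.nonzero(m);P=onz(t,np.c_[u,v],.172)[:,:2]
c=P.mean(0);w=np.linalg.svd(P-c)[2][0] if 0 else np.linalg.eigh(np.cov((P-c).T))[1][:,1]
print('gauge bar top',c,'long axis deg',np.degrees(np.arctan2(w[1],w[0])))
# block: dark parts
m=np.zeros(g.shape,np.uint8);m[225:275,215:262]=(g[225:275,215:262]<95)*255
v,u=np.nonzero(m);R=cv2.minAreaRect(np.c_[u,v].astype(np.float32))
b=onz(t,cv2.boxPoints(R),.03);print('block',b.mean(0),b-b.mean(0))
for n,d,(r0,r1,c0,c1) in(('T',t,(228,272,215,260)),('S',s,(290,350,205,255))):
    k=12; a=cv2.resize(d['image'][r0:r1,c0:c1],None,fx=k,fy=k,interpolation=2)
    for q in range(0,r1-r0,10): cv2.putText(a,str(r0+q),(0,q*k+6),0,.4,(255,0,0),1)
    for q in range(0,c1-c0,10): cv2.putText(a,str(c0+q),(q*k,10),0,.4,(255,0,0),1); 
    cv2.imwrite(f'pics/{n}.png',a[:,:,::-1])
A=cv2.imread('pics/T.png');B=cv2.imread('pics/S.png');H=600
A=cv2.resize(A,(390,390*A.shape[0]//A.shape[1]));B=cv2.resize(B,(390,390*B.shape[0]//B.shape[1]))
h=max(len(A),len(B));f=lambda X:cv2.copyMakeBorder(X,0,h-len(X),0,0,0)
cv2.imwrite('pics/TS.png',np.hstack([f(A),f(B)]))
E
python3 m.py
```

```text
gauge bar top [ 0.4695 -0.2207] long axis deg 109.70906771318947
block [0.4861 0.0111 0.03  ] [[-0.0262  0.0395  0.    ]
 [ 0.0451  0.0167  0.    ]
 [ 0.026  -0.0396  0.    ]
 [-0.0449 -0.0166  0.    ]]
```

View pics/TS.png

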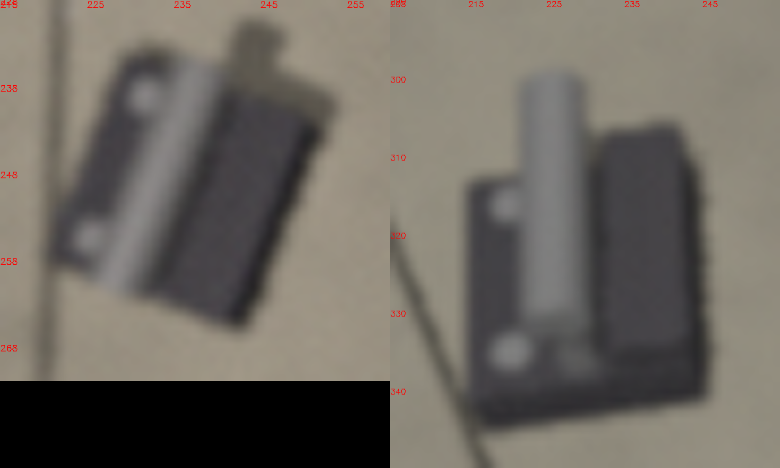

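```bash
python3 - <<'E'
from h import *
np.set_printoptions(precision=4,suppress=True)
t=shot('top');s=shot('scene')
a=onz(t,[[237.2,234.7],[228.5,260.7]],.06);print('top',a,a.mean(0),np.degrees(np.arctan2(*(a[0]-a[1])[1::-1])),np.linalg.norm(a[0]-a[1]))
b=onz(s,[[225.3,299.5],[225.3,331]],.058);print('scene',b,b.mean(0),np.degrees(np.arctan2(*(b[0]-b[1])[1::-1])),np.linalg.norm(b[0]-b[1]))
from scipy.spatial.transform import Rotation as R
o=observe();y=R.from_rotvec(o['eef_rot']).as_matrix();print('tool y deg',np.degrees(np.arctan2(y[1,1],y[0,1])),o['tcp_pos'],o['clock'])
E
```

```text
top [[0.5093 0.0062 0.06  ]
 [0.4504 0.0234 0.06  ]] [0.4799 0.0148 0.06  ] -16.34520502648025 0.06135866859806567
scene [[0.5111 0.0012 0.058 ]
 [0.4494 0.0241 0.058 ]] [0.4803 0.0126 0.058 ] -20.340786291906674 0.06580435637561698
tool y deg -72.87817853176792 [ 0.2134 -0.6928  0.2501] 0.4
```

```bash
python3 -m jog '{"dp":[[0.51,0.94,0],[0.51,0.94,0],[0.51,0.94,0],[0.51,0.94,0],[0.51,0.94,0]],"yaw":[1,1,1,1,1]}' 1
```

```text
clock: 0.9
tcp_pos: [0.3333, -0.4714, 0.2505]
eef_rot: [2.714, 1.581, -0.0]
ft_force: [0.8, -1.0, 0.0]
grip_width: 0.0856
```

```bash
python3 -m jog '{"dp":[[0.274,0.5,0],[0.274,0.5,0],[0.274,0.5,0],[0.274,0.5,0],[0.274,0.5,0]],"yaw":[0.545,0.545,0.545,0.545,0.545]}'
```

```text
clock: 1.4
tcp_pos: [0.4533, -0.2521, 0.2509]
eef_rot: [1.946, 2.464, 0.0]
ft_force: [0.6, -0.5, 0.7]
grip_width: 0.0851
```

```bash
python3 -m jog '{"dp":[[0.033,0.062,0],[0.033,0.062,0],[0.033,0.062,0]],"yaw":[0.068,0.068,0.068]}'
python3 - <<'E'
from h import *
t=shot('top');s=shot('scene')
a=cv2.resize(t['image'][180:300,270:400],None,fx=3,fy=3,interpolation=2);b=cv2.resize(s['image'][170:290,270:400],None,fx=3,fy=3,interpolation=2)
cv2.imwrite('pics/above.png',np.hstack([a,b])[:,:,::-1])
E
```

```text
clock: 1.7
tcp_pos: [0.4701, -0.2206, 0.251]
eef_rot: [1.81, 2.565, 0.0]
ft_force: [-0.9, 0.4, -0.0]
grip_width: 0.0855
```

View pics/above.png

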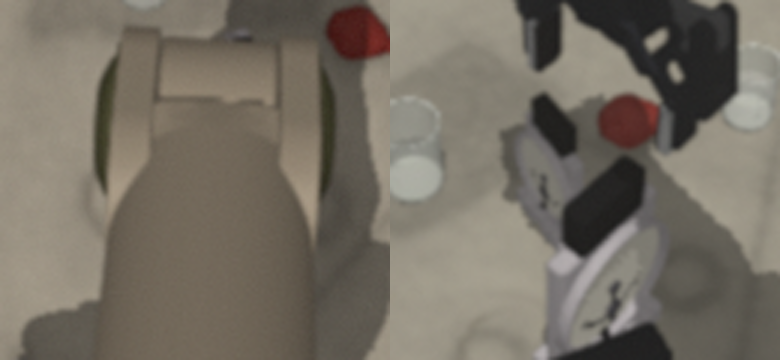

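```bash
python3 -m jog '{"dp":[[0,0,-0.08],[0,0,-0.15],[0,0,-0.185],[0,0,-0.185]],"yaw":[0,0,0,0]}' && python3 -m jog '{"dp":[[0,0,0],[0,0,0],[0,0,0],[0,0,0],[0,0,0]],"yaw":[0,0,0,0,0]}' -1 40
```

```text
clock: 2.2
tcp_pos: [0.4673, -0.2232, 0.1562]
eef_rot: [-1.818, -2.559, 0.003]
ft_force: [-0.7, -0.0, 1.2]
grip_width: 0.0856
clock: 2.7
tcp_pos: [0.468, -0.2233, 0.1569]
eef_rot: [-1.819, -2.56, 0.002]
ft_force: [0.5, -2.0, 4.6]
grip_width: 0.0195
```

```bash
python3 -m jog '{"dp":[[0,0,0.06],[0,0,0.16],[0,0,0.26],[0,0,0.36],[0,0,0.46]],"yaw":[0,0,0,0,0]}' && python3 -m jog '{"dp":[[-0.01,0.08,0.08],[-0.02,0.16,0.15],[-0.03,0.24,0.18],[-0.04,0.32,0.18],[-0.056,0.386,0.18]],"yaw":[-0.08,-0.17,-0.26,-0.34,-0.41]}' && python3 -m jog '{"dp":[[0,0,0],[0,0,0],[0,0,0],[0,0,0],[0,0,0]],"yaw":[0,0,0,0,0]}'
```

```text
clock: 3.2
tcp_pos: [0.4669, -0.2229, 0.3885]
eef_rot: [-1.818, -2.56, 0.003]
ft_force: [2.0, -1.3, -5.4]
grip_width: 0.0193
clock: 3.7
tcp_pos: [0.4379, -0.0269, 0.479]
eef_rot: [-2.537, -1.849, 0.001]
ft_force: [0.9, -0.8, -5.9]
grip_width: 0.0196
clock: 4.2
tcp_pos: [0.438, -0.0279, 0.4787]
eef_rot: [-2.538, -1.847, 0.001]
ft_force: [-0.2, 0.0, -5.0]
grip_width: 0.0194
```

```bash
for i in 1 2 3; do python3 -m jog '{"dp":[[0,0,0],[0,0,0],[0,0,0],[0,0,0],[0,0,0]],"yaw":[0,0,0,0,0]}'|head -2; done
python3 - <<'E'
from h import *
from scipy.spatial.transform import Rotation as R
s=shot('scene','held');p=observe()['tcp_pos'];M=R.from_rotvec(observe()['eef_rot']).as_matrix()
X=M[:,1];X=X if X[0]>0 else -X;Z=np.array([0,0,1.]);Y=np.cross(Z,X)
dial=p-.077*Z-.017*X; print(proj(s,dial),proj(s,dial+.052*Y),proj(s,dial-.043*Z))
u,v=proj(s,dial)[0].astype(int);print(u,v)
a=cv2.resize(s['image'][v-65:v+65,u-65:u+65],None,fx=4.6,fy=4.6,interpolation=2);cv2.imwrite('pics/heldc.png',a[:,:,::-1])
E
```

```text
clock: 4.7
tcp_pos: [0.438, -0.0279, 0.4787]
clock: 5.2
tcp_pos: [0.438, -0.0279, 0.4787]
clock: 5.7
tcp_pos: [0.438, -0.0279, 0.4787]
[[219.56020691 198.22920651]] [[174.55384756 204.18544945]] [[225.94874866 222.11646302]]
219 198
```

View pics/heldc.png

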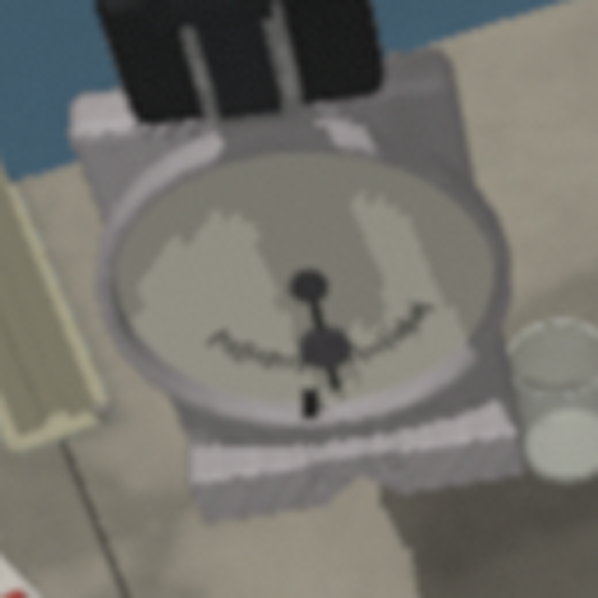

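```bash
cat >> h.py <<'E'
from scipy.spatial.transform import Rotation as Ro
def frame():
    o=observe();p=o['tcp_pos'];M=Ro.from_rotvec(o['eef_rot']).as_matrix()
    X=M[:,1]*np.sign(M[0,1]);Z=np.array([0,0,1.]);return p,X,np.cross(Z,X),Z
def plane(d,uv,c,X,Y,Z):
    o,v=ray(d,uv);q=o+v*(((c-o)@X)/(v@X))[:,None]-c
    return np.c_[q@Y,q@Z]*1000
E
python3 - <<'E'
from h import *
np.set_printoptions(precision=2,suppress=True)
s=shot('scene');p,X,Y,Z=frame();c=p-.077*Z-.017*X
f=lambda a:np.array(a)/4.6-.39+[154,133]
q=plane(s,f([[310,286],[338,390],[309,403],[326,348]]),c,X,Y,Z)
print(q); w=q-q[0]; print(np.linalg.norm(w,axis=1),np.arctan2(w[:,0],-w[:,1]))
o=np.array(s['world_from_camera'])[:3,3]-c; print('view slopes per standoff',o@Y/-(o@X),o@Z/-(o@X))
# foot edges & bar & dial rim
print(plane(s,f([[113,270],[508,270]]),c,X,Y,Z))
E
```

```text
[[ -2.64   5.27]
 [ -2.87 -34.53]
 [  5.54 -38.07]
 [ -2.6  -17.86]]
[ 0.   39.81 44.11 23.13] [ 3.14 -0.01  0.19  0.  ]
view slopes per standoff -0.14810649630933603 0.9845961753003005
[[ 42.91  19.43]
 [-52.74   1.72]]
```

```bash
python3 - <<'E'
from h import *
np.set_printoptions(precision=2,suppress=True)
s=shot('scene');p,X,Y,Z=frame()
f=lambda a:np.array(a)/4.6-.39+[154,133]
c=p-.157*Z-.020*X
print('foot top edge, bottom edge, V',plane(s,f([[193,478],[515,430],[207,520],[522,470],[330,500],[365,477],[385,490]]),c,X,Y,Z))
print('bar bottom edge',plane(s,f([[140,122],[380,95]]),p-.023*Z-.010*X,X,Y,Z))
E
```

```text
foot top edge, bottom edge, V [[ 41.14  21.19]
 [-48.04  22.27]
 [ 41.48   2.43]
 [-48.19   4.56]
 [  6.73   3.46]
 [ -4.44  11.29]
 [ -8.99   4.39]]
bar bottom edge [[ 26.9    4.49]
 [-28.98   3.85]]
```

```bash
python3 -m jog '{"dp":[[0.04,0.04,-0.05],[0.086,0.088,-0.14],[0.086,0.088,-0.24],[0.086,0.088,-0.33],[0.086,0.088,-0.4]],"yaw":[0,0,0,0,0]}' && python3 -m jog '{"dp":[[0,0,0],[0,0,0],[0,0,0]],"yaw":[0,0,0]}'
python3 - <<'E'
from h import *
np.set_printoptions(precision=2,suppress=True)
s=shot('scene');p,X,Y,Z=frame();print(p*1000)
u,v=proj(s,p-.157*Z)[0].astype(int);print(u,v)
a=cv2.resize(s['image'][v-75:v+55,u-65:u+65],None,fx=4.6,fy=4.6,interpolation=2);cv2.imwrite('pics/pre.png',a[:,:,::-1])
E
```

```text
clock: 6.35
tcp_pos: [0.4801, 0.0161, 0.2758]
eef_rot: [-2.536, -1.846, 0.004]
ft_force: [1.0, -1.0, -4.9]
grip_width: 0.0194
clock: 6.65
tcp_pos: [0.4814, 0.0164, 0.2778]
eef_rot: [-2.538, -1.847, 0.0]
ft_force: [-0.3, -0.8, -3.7]
grip_width: 0.0195
[481.43  16.32 277.94]
216 297
```

View pics/pre.png

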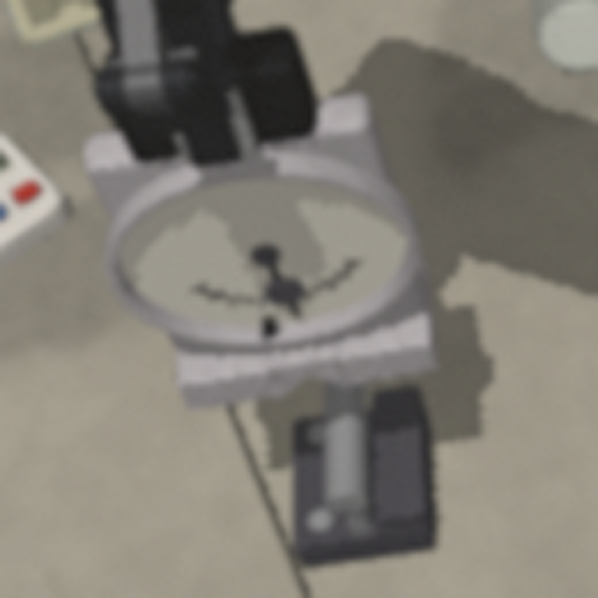

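```bash
python3 - <<'E'
from h import *
np.set_printoptions(precision=2,suppress=True)
s=shot('scene');p,X,Y,Z=frame()
f=lambda a:np.array(a)/4.6-.39+[151,222]
print('foot',plane(s,f([[180,360],[430,318],[190,402],[433,368]]),p-.157*Z-.02*X,X,Y,Z))
b=onz(s,f([[345,500],[344,395],[343,440]]),.058)-p
print('bar rel tcp x,y mm',np.c_[b@X,b@Y]*1000)
E
```

```text
foot [[ 37.16  36.48]
 [-51.26  38.31]
 [ 40.32   7.89]
 [-47.57   4.7 ]]
bar rel tcp x,y mm [[-31.    -2.91]
 [ 16.13  -4.53]
 [ -4.39  -3.26]]
```

```bash
python3 -m jog '{"dp":[[0,0,-0.06],[0,0,-0.1],[0,0,-0.114],[0,0,-0.114]],"yaw":[0,0,0,0]}' && python3 -m jog '{"dp":[[0,0,-0.004],[0,0,-0.006],[0,0,-0.008],[0,0,-0.01],[0,0,-0.01]],"yaw":[0,0,0,0,0]}'
```

```text
clock: 7.15
tcp_pos: [0.4814, 0.0162, 0.2212]
eef_rot: [-2.538, -1.847, -0.0]
ft_force: [0.3, -0.6, -5.9]
grip_width: 0.0195
clock: 7.65
tcp_pos: [0.4815, 0.0162, 0.2163]
eef_rot: [-2.539, -1.847, -0.0]
ft_force: [-0.6, 0.6, -5.6]
grip_width: 0.0192
```

```bash
python3 -m jog '{"dp":[[0,0,-0.004],[0,0,-0.006],[0,0,-0.006]],"yaw":[0,0,0]}' && python3 -m jog '{"dp":[[0,0,-0.002],[0,0,-0.003],[0,0,-0.003]],"yaw":[0,0,0]}'
```

```text
clock: 7.95
tcp_pos: [0.4814, 0.0162, 0.2131]
eef_rot: [-2.538, -1.847, 0.0]
ft_force: [-0.4, 0.4, -5.3]
grip_width: 0.019
clock: 8.25
tcp_pos: [0.4817, 0.0163, 0.2123]
eef_rot: [-2.539, -1.847, -0.001]
ft_force: [-2.5, -0.1, 6.3]
grip_width: 0.0196
```

Contact came at TCP z 0.2123, which is the height expected for a full seat (0.0563 + 0.156). Now I rock it left along the arc in two halves.

```bash
python3 -m jog '{"dp":[[0.002,0.006,-0.0013],[0.004,0.012,-0.0017],[0.006,0.018,-0.0021],[0.008,0.024,-0.0026],[0.0092,0.0282,-0.003]],"yaw":[0,0,0,0,0]}' - 25
```

```text
clock: 8.75
tcp_pos: [0.4866, 0.0305, 0.2111]
eef_rot: [-2.54, -1.847, -0.001]
ft_force: [-1.2, -1.6, 4.6]
grip_width: 0.0194
```

```bash
python3 -m jog '{"dp":[[0.002,0.006,-0.0016],[0.004,0.012,-0.0024],[0.006,0.018,-0.0034],[0.008,0.024,-0.0044],[0.0092,0.0288,-0.0054]],"yaw":[0,0,0,0,0]}' && for i in 1 2 3; do python3 -m jog '{"dp":[[0,0,-0.001],[0,0,-0.001],[0,0,-0.001],[0,0,-0.001],[0,0,-0.001]],"yaw":[0,0,0,0,0]}'; done
python3 - <<'E'
from h import *
np.set_printoptions(precision=2,suppress=True)
s=shot('scene');p,X,Y,Z=frame();print(p*1000)
u,v=proj(s,p-.08*Z)[0].astype(int);print(u,v)
a=cv2.resize(s['image'][v-50:v+50,u-50:u+50],None,fx=6,fy=6,interpolation=2);cv2.imwrite('pics/rock.png',a[:,:,::-1])
E
```

```text
clock: 9.25
tcp_pos: [0.4914, 0.0451, 0.2084]
eef_rot: [-2.54, -1.847, -0.001]
ft_force: [-0.8, -1.4, 3.3]
grip_width: 0.0194
clock: 9.75
tcp_pos: [0.4917, 0.0458, 0.2082]
eef_rot: [-2.54, -1.848, -0.003]
ft_force: [-2.1, 0.2, 7.5]
grip_width: 0.0196
clock: 10.25
tcp_pos: [0.4919, 0.0463, 0.2081]
eef_rot: [-2.54, -1.848, -0.005]
ft_force: [-1.3, -0.2, 8.2]
grip_width: 0.0197
clock: 10.75
tcp_pos: [0.4921, 0.0468, 0.2079]
eef_rot: [-2.539, -1.848, -0.006]
ft_force: [-1.8, -1.3, 8.4]
grip_width: 0.0194
[492.08  46.79 207.92]
196 297
```

View pics/rock.png

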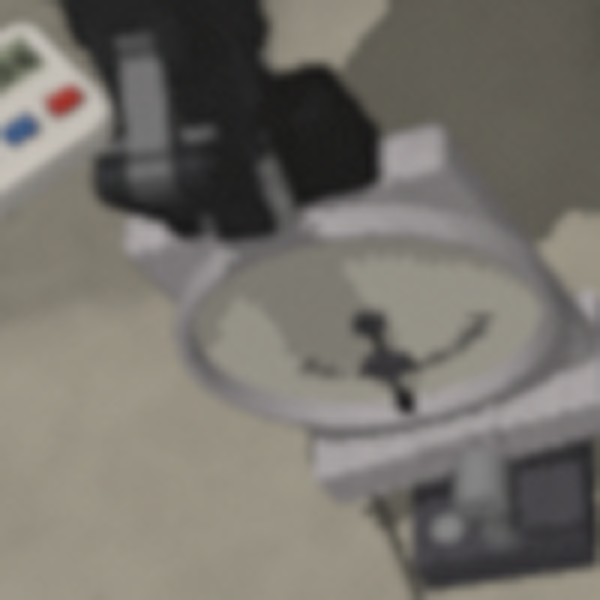

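```bash
cat > ang.py <<'E'
from h import *
np.set_printoptions(precision=2,suppress=True)
s=shot('scene');p,X,Y,Z=frame();o=observe();print(p*1000,o['ft_force'],o['clock'])
B=np.array([.4802,.0135,.056]);B=B+X*((p-B)@X)
n=p-B;n/=np.linalg.norm(n);c=B+.0793*n-.019*X
u,v=proj(s,c)[0].astype(int);r0,c0=v-20,u-25
g=cv2.resize(s['image'][r0:r0+60,c0:c0+60].max(2),None,fx=8,fy=8,interpolation=cv2.INTER_CUBIC)
for th in(60,70,80,):
    N,L,st,ce=cv2.connectedComponentsWithStats((g<th).astype(np.uint8))
    for i in range(1,N):
        if 60<st[i,4]<20000 : 
            uv=(ce[i]+.5)/8-.5+[c0,r0]; print(th,st[i,4],((uv+.5)),plane(s,uv,c,X,Y,Z))
a=cv2.resize(s['image'][r0:r0+60,c0:c0+60],None,fx=10,fy=10,interpolation=cv2.INTER_CUBIC);cv2.imwrite('pics/ang%.2f.png'%o['clock'],a[:,:,::-1]);print(c0,r0,'lean',np.arctan2(n@Y,n[2]))
E
python3 ang.py
python3 - <<'E'
from h import *
np.set_printoptions(precision=3,suppress=True)
s=shot('scene');p,X,Y,Z=frame();B=np.array([.4802,.0135,.056]);n=p-B;n-=X*(n@X);n/=np.linalg.norm(n);c=B+.0793*n-.019*X
f=lambda a:(np.array(a)+.5)/6-.5+[146,247]
q=plane(s,f([[368.,324],[385,365],[404,400]]),c,X,Y,Z);w=q-q[0];print(w,np.arctan2(w[:,0],-w[:,1]))
E
ls pics
```

```text
[492.07  46.79 207.93] [-2.61 -0.66  7.92] 10.85
60 1623 [186.57 285.23] [[18.   65.48]]
60 481 [207.68 301.41] [[-3.    9.89]]
60 806 [210.56 307.94] [[ -3.37 -11.85]]
60 256 [213.48 313.72] [[ -4.28 -32.17]]
60 1071 [236.48 323.94] [[-36.4  -80.89]]
60 813 [218.01 329.33] [[ -1.25 -89.57]]
60 64 [232.03 333.27] [[ -22.95 -113.42]]
60 5498 [230.94 340.32] [[ -16.35 -140.88]]
70 1894 [186.6  285.36] [[18.03 65.13]]
70 2279 [209.54 305.57] [[-3.27 -3.88]]
70 370 [213.44 313.64] [[ -4.27 -31.87]]
70 11528 [231.57 336.42] [[ -20.1  -125.54]]
70 1437 [217.97 329.6 ] [[ -1.   -90.56]]
80 2164 [186.7  285.49] [[17.98 64.72]]
80 3584 [210.13 306.79] [[-3.42 -7.98]]
80 371 [210.06 332.37] [[ 14.5  -96.05]]
181 284 lean 0.22845929485126862
[[  0.      0.   ]
 [ -0.08  -22.556]
 [ -1.353 -43.097]] [ 3.142 -0.004 -0.031]
S.png
T.png
TS.png
above.png
ang10.85.png
c1.png
c2.png
held.png
heldc.png
pre.png
rock.png
scene0.png
top0.png
```

```bash
python3 -m jog '{"dp":[[-0.0008,-0.0025,-0.0006],[-0.0018,-0.0055,-0.0001],[-0.002,-0.0062,0],[-0.002,-0.0062,0]],"yaw":[0,0,0,0]}' && python3 - <<'E'
from h import *
for i in range(45):
    s=viewer.get_image('scene')
    if i%15==0: o=observe();print(o['clock'],o['tcp_pos'],o['ft_force'])
E
python3 ang.py
```

```text
clock: 11.3
tcp_pos: [0.4916, 0.0454, 0.2083]
eef_rot: [-2.538, -1.848, -0.01]
ft_force: [-2.1, 2.6, 5.1]
grip_width: 0.0199
11.35 [0.4915974  0.04542034 0.20827075] [-1.58523511  3.31820248  5.92480335]
12.1 [0.49156363 0.04543676 0.20825014] [-1.75198247  3.03940204  4.70756578]
12.85 [0.4915991  0.04544342 0.20826576] [-1.83542797  2.72015175  5.94148193]
[491.58  45.42 208.27] [-1.21  3.58  5.73] 13.6
60 1472 [187.33 285.13] [[17.58 65.32]]
60 439 [208.06 301.12] [[-3.01 10.39]]
60 848 [210.83 307.67] [[ -3.19 -11.34]]
60 253 [213.6  313.44] [[ -3.89 -31.54]]
60 1196 [237.17 323.76] [[-36.92 -80.98]]
60 858 [217.99 329.24] [[ -0.51 -89.53]]
60 82 [232.2  333.33] [[ -22.43 -114.15]]
60 5871 [231.58 340.18] [[ -16.81 -141.16]]
70 1731 [187.39 285.26] [[17.58 64.96]]
70 723 [208.14 301.23] [[-3.07 10.03]]
70 1402 [210.87 307.71] [[ -3.23 -11.48]]
70 399 [213.53 313.29] [[ -3.89 -30.99]]
70 12257 [232.19 336.19] [[ -20.56 -125.42]]
70 1491 [218.01 329.5 ] [[ -0.35 -90.52]]
80 2003 [187.51 285.4 ] [[17.51 64.52]]
80 3501 [210.54 306.73] [[-3.33 -8.22]]
80 382 [210.1  332.38] [[ 15.22 -96.39]]
182 284 lean 0.21886805096605738
```

View pics/ang13.60.png

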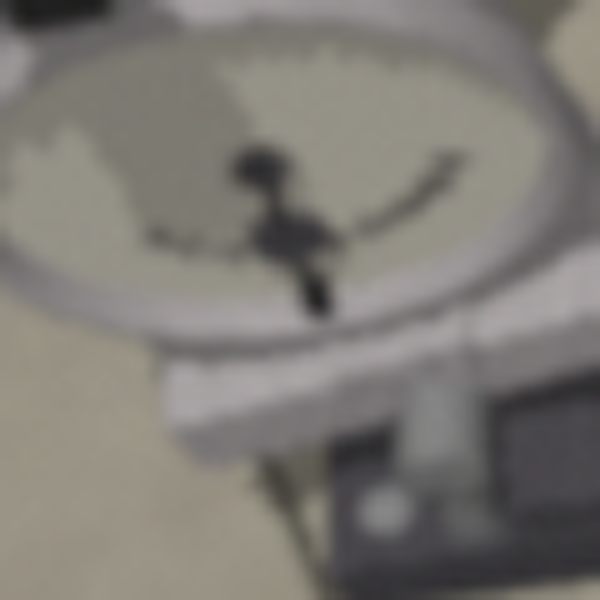

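```bash
python3 - <<'E'
from h import *
o=observe();print(o['clock'],o['tcp_pos'],o['ft_force'],o['grip_width'],abs(o['joint_vel']).max())
print(r.finish_job())
E
```

```text
13.6 [0.49158432 0.04541533 0.20827045] [-1.20787304  3.57606213  5.73355719] 0.019535181094686067 0.0020035845979000976
the job is handed in; nothing more can be done
None
```

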